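Seat the cradle's saddles and hold the rock hammer over it

TASK

Get the dig kit's tool cradle ready: press both of its grey saddles down until they are fully home in their sockets. Then pick up the geologist's hammer by its balance point, keeping it level, and finish holding it still and level about 7 cm above the saddles, lying along the cradle (either way round) with its balance point over the cradle's middle, so that I can slide a label underneath: do not put it down or let go. Leave everything else on the table where it is.

Things in the scene. Friction and masses are not known exactly. Their poses are not given: they have to be found in the camera images.
- cradle_mid (a point): Middle of the tool cradle, fixed to the table: wooden base 190 x 100 x 20 with two socket blocks (40 along x, 70 along y, tops 50 above the table), a grey saddle plugged in each. This point lies mid-way between the saddles, 62 above the table, level with the pads of fully seated saddles. x = along the cradle from saddle a to b, z up. The saddles' centres are at -50 and +50 along x.
- saddle_a_pad (a point): Centre of the flat top of saddle a's pad (at -50 along the cradle). The pad is 34 along the cradle x 66 across, with a 12 high, 6 thick lip on its two outer edges (54 free between the lips; open along the cradle). Fully seated, the pad's top is 62 above the table; it starts 6 to 12 higher. Axes as the cradle's.
- saddle_b_pad (a point): The same for saddle b (at +50 along the cradle's x).
- saddle_a (a joint): How far saddle a is pressed into its socket, in m: 0 = standing 12 mm proud, 0.012 = fully seated, shoulder on the block. A stiff push fit, it needs about 6 N downwards on the pad and stays where it is left. Starts between 0 and 0.006.
- saddle_b (a joint): The same for saddle b.
- hammer_balance (a point): Balance point (centre of mass) of the loose geologist's hammer, on the axis of its bare steel shaft, 17 above the table as it lies flat. x = along the shaft towards the head, y = towards the square face, z = up as it lies. The shaft is 20 wide (y) x 22 high (z), its underside 6 above the table as it lies, and bare from 79 behind this point to 42 ahead of it.
- hammer: The hammer itself (0.54 to 0.82 kg, 280 long; axes as its point; origin 17 below the balance point, on the underside). The steel head is 34 thick, its middle 59 ahead of the balance point; it reaches 53 to the +y side (square face) and 101 to the -y side (pick). The black rubber grip, 34 x 34, ends 204 behind.
- cradle: The cradle itself; axes as cradle_mid, origin under its middle at table height.
- trowel: Bystander, not to be disturbed: flat pointing trowel, about 270 long, steel blade, wooden handle; origin near its middle on the underside.
- brush: Bystander, not to be disturbed: dusting brush lying flat; origin on the underside.
- lens: Bystander, not to be disturbed: small black folding lens, 38 across, 14 high; origin under the centre.
- stone: Bystander, not to be disturbed: pebble 40 x 26 x 30; origin under the centre.
- figure: Bystander, not to be disturbed: toy figure 30 x 24, 59 high; origin under the centre.
Not all that is in view belongs to the job. What is shaped like the cradle but red is not meant.

How it is judged:
By the outcome, as a careful person would: the job done as asked, in the order asked, and still so for the second after the job is handed in, while the arm keeps its last pose, push and grip.
It also fails if it takes over 58 s, if anything falls off the work surface, if the arm or the gripper's body presses on something with over 40 N, if the wrist force passes 120 N, or if a joint passes its speed limit or range.

ROBOT

A 7-joint arm with a two-finger parallel gripper is mounted at the origin on the work surface. World frame = base frame: x ahead of the robot, y to its left, z up, the work surface at z = 0. Lengths are in m, angles in rad, forces in N, time in s.
With the tool pointing down it reaches from about 0.4 to 0.85 m from the base axis. Payload 10.4 kg.
Tool frame: the origin (TCP) lies between the finger pads; the fingertips stand 22 mm ahead of it and the grasp point (between the pads) lies 3 mm ahead of it; z points along the fingers, y is the line along which they close (so a half turn about z gives the same grasp; the last joint's range is limited). The gripper opens to 85 mm and grips with 20 to 120 N. Pads are 22 mm wide; open, the fingers measure 114 mm over their backs; the gripper's body (76 mm by 85 mm) begins 54 mm behind the grasp point. The pads swing forward as they close: fully open they stand 13 mm farther back than shut.
Start: joints at [-1.309, 0.332, -0.065, 1.46, 0.022, 1.35, -0.088], TCP at [0.176, 0.6, 0.253] pointing down, gripper open.
Joint ranges: [-2.6, 2.6], [-0.5, 2.12], [-1.47, 1.34], [0.16, 2.42], [-1.27, 4.41], [0.06, 2.06], [-2.6, 2.6]. Speed limits (rad/s): [2.22, 2.22, 2.79, 2.79, 3.14, 3.14, 3.14].

INTERFACE

Orientations are given as a unit quaternion [x, y, z, w].
In Python, from workcell import manip, camera, ticket, boxes_of, outline_of gives the robot as it stands.
- The arm moves only by the tool carry_out, never from a script. Its argument "deltas" is a list of rows, each a list of 5 numbers: the shift along the tool's x, y, z as a fraction of full scale, then the turn about the tool's z as a fraction of full scale, then the opening, from -1 (shut) to 1 (fully open), so that 0 is half open. In form: [[tx, ty, tz, spin, gripper], ...]. A call has 1 to 20 rows; each row is the pose to reach, as a shift and turn from the pose commanded when the call began, along the tool's axes at that moment; what a row does not reach only later rows make up. Full scale, the value 1, is 150 mm for a shift and 30 degrees for a turn. A row lasts 1/8 s, in which the tool goes at most 62.5 mm and 10.7 degrees, less where a joint would pass 70% of its speed; a pose out of reach is approached as far as the arm can. A call with a number of a shift or a turn outside -1 to 1 is refused whole. A call with a gripper value outside its range is refused whole. The fingers move at their own pace and stop on an object; "force" is the grip in N (left out, the last holds). Time passes only in rows, so rows that repeat a pose let the fingers close. It gives the time, the measured TCP pose, the force, the opening and the grip force at its end, in the units of the state.
- manip.get_obs(): the state, without advancing time (a new reading comes with each control period).
- camera(name): name is "side" or "top" or "wrist"; returns a dict with "img" (384x512x3 uint8, red, green, blue), "depth" (384x512 float32, m along the optical axis (not along the pixel's ray), 0 where there is no reading), "vertical_fov" (degrees; the focal length in pixels is half the picture's height over the tangent of half this angle, whatever the lens; pixels are square), "cx", "cy" (the principal point, pixels), "R" (3x3) and "t" (3): a world point X has camera coordinates R X + t. Camera axes: x right, y down, z forward; pixel columns grow to the right and rows downward; lengths in m; the calibration is good to about 2 mm. A picture is of the moment at which its call begins.
- ticket.hand_in(): hands the job in; it is judged then, once.
Trained networks look in a picture, given as the dict that the camera call returned (one of the last four; its "shot" number tells which), for a name from the list of things; names that differ only in an ending like _2 or _b are one class to them, and where a whole thing is asked for, a point or a joint stands for the part that bears it (a point fixed in the world has none). Each returns a list of dicts, best first, with "conf" (0 to 1); they miss things now and then, are a little off and sometimes report something else, mostly with a low value. They report only what shows in the picture. A call takes as long as a camera call. They do not tell look-alikes from the thing itself.
- boxes_of(query, picture): "position" ([x, y, z] in m, in world coordinates, good to about 4 mm: the middle of the surface that is visible of it).
- outline_of(query, picture): "region" (384x512 bool, what is visible of it).
The state is a dict: "clock": time; "joint_pos": joint angles; "joint_velocities": joint speeds; "tau": joint torques, N m; "position": TCP position; "ee_rot": TCP orientation; "ft_force": force on the tool from outside, world axes, zero at the start; "torque": the same for the moment, N m; "grip_width": opening from 0.0 (shut) to 1.0 (fully open); "grasp_force": force on a finger pad.
Only numpy, scipy, OpenCV 4.12 (cv2) and the standard library are available. Lean on these libraries where they do the work, as an engineer would, in place of code of your own. Each camera call takes 0.05 s, during which the arm holds its last target. There are 200 camera calls.

## Working session

There is one attempt and no reset: what is moved stays moved. The work goes in short steps, Python scripts to look and compute and a tool call to move; the robot and the scene stay as the last step left them, time stands still between calls to the robot, and variables do not carry over. Pictures are saved under pics/ and viewed, at most 10 in all, crops included, and the job is handed in when it is done.

Besides the shell and the picture viewer there is one more tool, called as a command line: name --pt "numbers of a row" for each row, then --argument value for the rest. carry_out: Moves the arm, as the interface text tells. Its arguments: {"type":"object","properties":{"deltas":{"type":"array","items":{"type":"array","items":{"type":"number"}}},"force":{"type":"number"}},"required":["deltas"]}

```bash
mkdir -p pics; cat > h.py <<'E'
import numpy as np, cv2
from workcell import manip, camera, ticket, boxes_of, outline_of
def f_of(p): return p["img"].shape[0]/2/np.tan(np.radians(p["vertical_fov"])/2)
def cloud(p):
    f=f_of(p); d=p["depth"]; v,u=np.mgrid[:d.shape[0],:d.shape[1]]
    c=np.stack([(u-p["cx"])/f*d,(v-p["cy"])/f*d,d],-1)
    return (c-p["t"])@p["R"]   # R^T (c-t)
def proj(p,X):
    c=np.asarray(X)@p["R"].T+p["t"]; f=f_of(p)
    return np.stack([c[...,0]/c[...,2]*f+p["cx"],c[...,1]/c[...,2]*f+p["cy"]],-1)
def save(p,n): cv2.imwrite("pics/"+n,p["img"][:,:,::-1])
E
python3 - <<'E'
from h import *
o=manip.get_obs(); print({k:np.round(v,3) for k,v in o.items()})
ims=[]
for n in ["top","side"]:
    p=camera(n); ims.append(p["img"])
    for q in ["hammer","cradle","saddle_a_pad","hammer_balance","trowel","brush","lens","stone","figure"]:
        for b in boxes_of(q,p)[:3]: print(n,q,np.round(b["position"],3),round(b["conf"],2),np.round(proj(p,b["position"])).astype(int))
    cv2.imwrite(f"pics/{n}0.png",p["img"][:,:,::-1])
E
```

```text
{'clock': np.float64(0.0), 'joint_pos': array([-1.309,  0.333, -0.065,  1.461,  0.022,  1.35 , -0.088]), 'joint_velocities': array([-0.002,  0.   , -0.001, -0.001,  0.   , -0.001,  0.002]), 'tau': array([-1.0000e-03, -6.2545e+01,  4.9000e-02, -3.9160e+01,  1.6000e-02,
        1.0000e-02, -0.0000e+00]), 'position': array([0.175, 0.6  , 0.253]), 'ee_rot': array([ 0.142,  0.99 , -0.001, -0.   ]), 'ft_force': array([-0.171,  0.339, -0.667]), 'torque': array([0.008, 0.032, 0.028]), 'grasp_force': np.float64(0.0), 'grip_width': np.float64(0.999)}
top hammer [ 0.488 -0.269  0.03 ] 0.57 [333 188]
top cradle [0.49  0.237 0.018] 0.89 [199 188]
top cradle [0.236 0.249 0.021] 0.66 [195 256]
top saddle_a_pad [0.185 0.255 0.074] 0.71 [191 271]
top saddle_a_pad [0.44  0.253 0.07 ] 0.57 [193 200]
top hammer_balance [ 0.481 -0.269  0.029] 0.83 [333 190]
top trowel [0.607 0.571 0.003] 0.83 [113 159]
top brush [ 0.49  -0.55   0.018] 0.66 [407 188]
top brush [0.539 0.235 0.074] 0.4 [198 173]
top lens [ 0.455 -0.016  0.018] 0.55 [266 197]
top figure [0.44  0.252 0.078] 0.19 [193 200]
side hammer [ 0.466 -0.272  0.028] 0.71 [243 275]
side hammer [0.444 0.247 0.074] 0.37 [230 152]
side cradle [0.493 0.221 0.025] 0.9 [244 166]
side cradle [0.236 0.227 0.02 ] 0.79 [174 169]
side cradle [ 0.612 -0.006  0.024] 0.39 [283 208]
side saddle_a_pad [0.441 0.248 0.076] 0.5 [229 151]
side saddle_a_pad [0.186 0.254 0.076] 0.47 [159 153]
side hammer_balance [ 0.462 -0.276  0.029] 0.81 [242 276]
side hammer_balance [0.494 0.218 0.025] 0.22 [244 166]
side trowel [0.592 0.563 0.004] 0.6 [263 119]
side brush [ 0.485 -0.552  0.017] 0.71 [257 373]
side lens [ 0.453 -0.019  0.012] 0.52 [235 215]
side stone [0.49  0.218 0.021] 0.68 [243 167]
side figure [ 0.456 -0.019  0.013] 0.74 [236 215]
side figure [0.742 0.02  0.031] 0.69 [321 199]
```

View pics/top0.png

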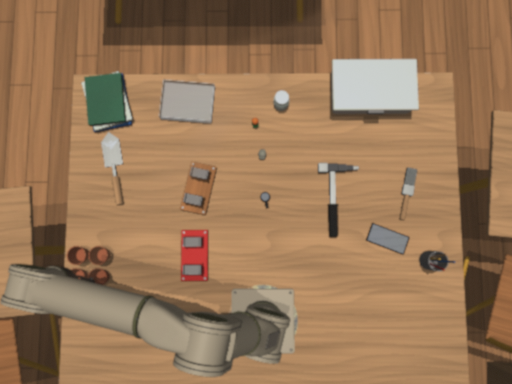

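View pics/side0.png

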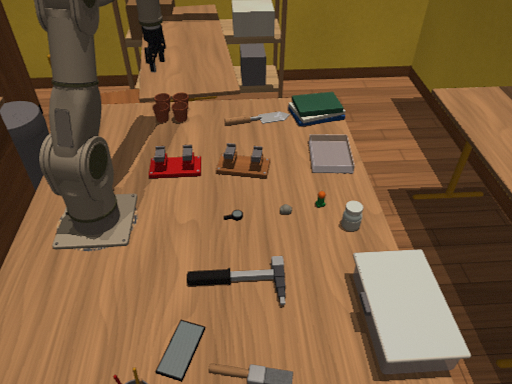

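The top view shows the wooden cradle at about (199,188), its red look-alike at (195,256), and the hammer with its shaft at x≈333 and head at (338,168). The side view agrees. I'll refine the positions with depth data and plan the approach.

```bash
cat >> h.py <<'E'
def tool(o): 
    from scipy.spatial.transform import Rotation as Ro
    return Ro.from_quat(o["ee_rot"]).as_matrix()
def delta(target,yaw_y=None):
    o=manip.get_obs(); R=tool(o); d=R.T@(np.asarray(target)-o["position"])
    s=0
    if yaw_y is not None:
        cur=np.degrees(np.arctan2(R[1,1],R[0,1])); s=-((yaw_y-cur+90)%180-90)/30  # tool z down
    print("tcp",np.round(o["position"],4),"delta units",np.round(d/0.15,3),"spin",round(s,3),"ft",np.round(o["ft_force"],1))
E
python3 - <<'E'
from h import *
p=camera("top"); C=cloud(p)
def rect(c,zlo,zhi,r):
    m=(np.hypot(C[...,0]-c[0],C[...,1]-c[1])<r)&(C[...,2]>zlo)&(C[...,2]<zhi)
    P=C[m]; q=cv2.minAreaRect((P[:,:2]*1000).astype(np.float32)); print(c,zlo,len(P),np.round(q,1) if 0 else q,"meanz",P[:,2].mean().round(4),"mean",P.mean(0).round(4))
rect((.49,.242),.012,.03,.12)
rect((.44,.253),.06,.1,.05); rect((.54,.235),.06,.1,.05)
rect((.48,-.269),.018,.05,.2)
h=outline_of("hammer",p)
P=C[h[0]["region"]]; P=P[P[:,2]>.015]
hd=P[P[:,0]>P[:,0].max()-.03]; print("head",hd.min(0),hd.max(0)); 
for x in np.arange(.3,.6,.02):
    s=P[abs(P[:,0]-x)<.01]
    if len(s): print(round(x,2),s[:,1].min().round(3),s[:,1].max().round(3),s[:,2].max().round(3))
delta((.49,.242,.25),76)
E
```

```text
(0.49, 0.242) 0.012 767 ((503.2638854980469, 255.000244140625), (135.33453369140625, 205.93954467773438), 77.49153137207031) meanz 0.0184 mean [0.4894 0.2371 0.0184]
(0.44, 0.253) 0.06 172 ((442.7118225097656, 251.44329833984375), (66.57319641113281, 33.810176849365234), 76.92178344726562) meanz 0.074 mean [0.4426 0.2521 0.074 ]
(0.54, 0.235) 0.06 168 ((540.2686767578125, 229.0825958251953), (67.89127349853516, 33.9566650390625), 77.64089965820312) meanz 0.0722 mean [0.5397 0.2298 0.0722]
(0.48, -0.269) 0.018 777 ((442.5164794921875, -282.6360168457031), (151.2690887451172, 276.8940124511719), 86.38163757324219) meanz 0.0294 mean [ 0.4686 -0.2708  0.0294]
head [ 0.55415657 -0.35903108  0.01581081] [ 0.58394941 -0.21442259  0.0434946 ]
0.3 -0.279 -0.253 0.034
0.32 -0.284 -0.25 0.042
0.34 -0.284 -0.25 0.039
0.36 -0.285 -0.25 0.043
0.38 -0.281 -0.25 0.042
0.4 -0.283 -0.251 0.04
0.42 -0.283 -0.25 0.039
0.44 -0.276 -0.257 0.033
0.46 -0.276 -0.258 0.034
0.48 -0.277 -0.258 0.031
0.5 -0.276 -0.258 0.034
0.52 -0.278 -0.257 0.035
0.54 -0.278 -0.258 0.032
0.56 -0.359 -0.214 0.043
0.58 -0.359 -0.217 0.042
tcp [0.1756 0.5999 0.2534] delta units [-2.682 -1.701  0.022] spin -0.077 ft [ 0.3  0.4 -0. ]
```

carry_out --pt "-0.4 -0.29 0 0 -1" --pt "-0.79 -0.577 0 0 -1" --pt "-0.79 -0.577 0 0 -1" --force 40

```text
clock: 1.48
position: [0.2681, 0.4805, 0.2537]
ee_rot: [0.144, 0.99, 0.0, 0.001]
ft_force: [0.6, 0.0, 0.6]
grip_width: 0.378
grasp_force: 0.0
```

carry_out --pt "-0.4 -0.29 0 0 -1" --pt "-0.79 -0.577 0 0 -1" --pt "-0.79 -0.577 0 0 -1"

```text
clock: 1.85
position: [0.3567, 0.3644, 0.2537]
ee_rot: [0.144, 0.99, 0.0, 0.0]
ft_force: [-0.1, 0.9, -0.1]
grip_width: -0.001
grasp_force: 0.0
```

carry_out --pt "-0.4 -0.29 0.1 -0.1 -1" --pt "-0.79 -0.577 0.3 -0.11 -1" --pt "-0.79 -0.577 0.3 -0.11 -1" --pt "-0.79 -0.577 0.3 -0.11 -1"

```text
clock: 2.35
position: [0.4446, 0.2491, 0.2076]
ee_rot: [0.115, 0.993, -0.001, -0.0]
ft_force: [-0.6, 0.9, 0.2]
grip_width: -0.003
grasp_force: 0.0
```

```bash
python3 - <<'E'
from h import *
delta((.4427,.2514,.12),77)
p=camera("wrist"); save(p,"w1.png"); C=cloud(p)
for b in boxes_of("saddle_a_pad",p): print(np.round(b["position"],4),round(b["conf"],2))
for c in [(.4427,.2514),(.5402,.2293)]:
    m=(np.hypot(C[...,0]-c[0],C[...,1]-c[1])<.05)&(C[...,2]>.063)&(C[...,2]<.1); P=C[m]
    if len(P)>20: print(cv2.minAreaRect((P[:,:2]*1000).astype(np.float32)),np.percentile(P[:,2],[10,50,90]).round(4))
E
```

```text
tcp [0.4446 0.2491 0.2076] delta units [0.015 0.013 0.584] spin -0.007 ft [-0.6  0.9  0.2]
[0.4413 0.2579 0.0771] 0.84
((442.77392578125, 254.55921936035156), (66.14881896972656, 33.908424377441406), 77.13703918457031) [0.073  0.0742 0.0855]
((531.6443481445312, 266.85174560546875), (3.6395058631896973, 1.4548077583312988), 41.498451232910156) [0.0646 0.0698 0.0766]
```

View pics/w1.png

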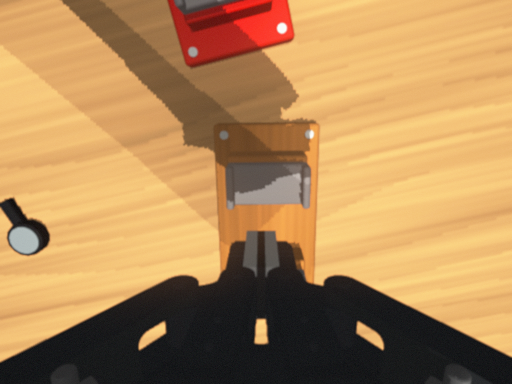

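The wrist view shows saddle a's pad at about (268,185), ahead of the shut fingertips, which fits the depth estimate. I'll go down to just above it, then press.

carry_out --pt "0.018 0.022 0.3 0 -1" --pt "0.018 0.022 0.6 0 -1" --pt "0.018 0.022 0.7 0 -1" --pt "0.018 0.022 0.72 0 -1" --pt "0.018 0.022 0.74 0 -1" --pt "0.018 0.022 0.74 0 -1"

```text
clock: 3.2
position: [0.4425, 0.2551, 0.0984]
ee_rot: [0.113, 0.994, 0.001, 0.001]
ft_force: [-0.8, 0.1, 0.3]
grip_width: -0.0
grasp_force: 0.0
```

carry_out --pt "0 0 0.02 0 -1" --pt "0 0 0.035 0 -1" --pt "0 0 0.045 0 -1" --pt "0 0 0.055 0 -1" --pt "0 0 0.06 0 -1" --pt "0 0 0.06 0 -1"

```text
clock: 3.95
position: [0.4426, 0.255, 0.089]
ee_rot: [0.113, 0.994, 0.001, 0.001]
ft_force: [0.7, -0.8, 4.8]
grip_width: 0.002
grasp_force: 2.5
```

carry_out --pt "0 0 0.015 0 -1" --pt "0 0 0.025 0 -1" --pt "0 0 0.035 0 -1" --pt "0 0 0.035 0 -1"

```text
clock: 4.45
position: [0.4425, 0.2551, 0.084]
ee_rot: [0.113, 0.994, 0.001, 0.001]
ft_force: [-0.4, 0.4, 10.3]
grip_width: -0.002
grasp_force: 4.9
```

carry_out --pt "0 0 0.01 0 -1" --pt "0 0 0.015 0 -1" --pt "0 0 0.015 0 -1"

```text
clock: 4.82
position: [0.4427, 0.2552, 0.0838]
ee_rot: [0.114, 0.994, 0.001, 0.0]
ft_force: [-9.5, -6.1, 35.3]
grip_width: -0.007
grasp_force: 17.9
```

carry_out --pt "0 0 -0.2 0 -1" --pt "0 0 -0.3 0 -1" --pt "-0.35 0 -0.3 0 -1" --pt "-0.667 0 -0.3 0 -1" --pt "-0.667 0 -0.2 0 -1" --pt "-0.667 0 -0.12 0 -1" --pt "-0.667 0 -0.09 0 -1" --pt "-0.667 0 -0.06 0 -1" --pt "-0.667 0 -0.04 0 -1" --pt "-0.667 0 -0.02 0 -1" --pt "-0.667 0 -0.02 0 -1"

```text
clock: 6.2
position: [0.5388, 0.2327, 0.0842]
ee_rot: [0.113, 0.994, 0.0, -0.0]
ft_force: [-1.1, 0.3, 2.7]
grip_width: 0.002
grasp_force: 1.2
```

carry_out --pt "0 0 0.01 0 -1" --pt "0 0 0.02 0 -1" --pt "0 0 0.03 0 -1" --pt "0 0 0.03 0 -1"

```text
clock: 6.7
position: [0.5391, 0.2329, 0.0837]
ee_rot: [0.113, 0.994, 0.001, -0.0]
ft_force: [-19.5, -7.7, 45.4]
grip_width: -0.001
grasp_force: 22.6
```

carry_out --pt "0 0 -0.2 0 -1" --pt "0 0 -0.5 0 -1" --pt "0 -0.3 -0.9 0 -1" --pt "0 -0.7 -1 0 0" --pt "0 -1 -1 0 1" --pt "0 -1 -1 0 1"

```text
clock: 7.45
position: [0.5053, 0.0818, 0.2304]
ee_rot: [0.116, 0.993, 0.0, 0.001]
ft_force: [0.1, 1.3, 0.7]
grip_width: 0.634
grasp_force: 0.0
```

carry_out --pt "0 -0.4 0 0 1" --pt "0 -0.8 0 0 1" --pt "0 -1 0 0 1" --pt "0 -1 0 0 1"

```text
clock: 7.95
position: [0.4715, -0.0616, 0.2294]
ee_rot: [0.115, 0.993, 0.0, 0.0]
ft_force: [-0.5, 1.2, -0.6]
grip_width: 1.0
grasp_force: 0.0
```

```bash
python3 - <<'E'
from h import *
p=camera("top"); C=cloud(p)
for c in [(.4427,.2514),(.5402,.2293)]:
    m=(np.hypot(C[...,0]-c[0],C[...,1]-c[1])<.02)&(C[...,2]>.05); P=C[m]; print(len(P),np.percentile(P[:,2],[10,50,90]).round(4))
q=camera("side"); C=cloud(q)
for c in [(.4427,.2514),(.5402,.2293)]:
    m=(np.hypot(C[...,0]-c[0],C[...,1]-c[1])<.016)&(C[...,2]>.055); P=C[m]; print(len(P),np.percentile(P[:,2],[10,50,90]).round(4))
delta((.50,-.267,.22),90)
E
```

```text
82 [0.0543 0.0602 0.0651]
88 [0.0551 0.0591 0.0644]
22 [0.0593 0.0619 0.0655]
33 [0.0599 0.0621 0.0643]
tcp [ 0.4721 -0.059   0.2293] delta units [-0.492 -1.31   0.061] spin -0.431 ft [-0.3  0.8  1.5]
```

Both saddles read about 62 mm, so they are seated. Next is the hammer.

carry_out --pt "-0.2 -0.4 0 -0.2 1" --pt "-0.35 -0.8 0 -0.43 1" --pt "-0.42 -1 0 -0.43 1" --pt "-0.42 -1 0 -0.43 1"

```text
clock: 8.55
position: [0.4997, -0.2221, 0.2288]
ee_rot: [0.002, 1.0, -0.001, -0.0]
ft_force: [0.4, 0.2, -0.2]
grip_width: 0.998
grasp_force: 0.0
```

```bash
python3 - <<'E'
from h import *
p=camera("wrist"); save(p,"w2.png"); C=cloud(p)
P=C[(C[...,2]>.02)&(C[...,2]<.055)&(abs(C[...,1]+.28)<.12)&(C[...,0]>.25)&(C[...,0]<.65)]
for x in np.arange(.3,.62,.015):
    s=P[abs(P[:,0]-x)<.0075]
    if len(s)>5: print(round(x,3),len(s),s[:,1].min().round(3),s[:,1].max().round(3),s[:,2].max().round(3))
print("xmin/max",P[:,0].min(),P[:,0].max())
for b in boxes_of("hammer_balance",p): print(np.round(b["position"],4),round(b["conf"],2))
delta((.508,-.267,.2),90)
E
```

```text
0.345 286 -0.282 -0.248 0.036
0.36 726 -0.282 -0.248 0.036
0.375 702 -0.282 -0.248 0.036
0.39 666 -0.282 -0.248 0.036
0.405 630 -0.282 -0.248 0.036
0.42 636 -0.284 -0.246 0.036
0.435 398 -0.283 -0.246 0.036
0.45 335 -0.275 -0.255 0.03
0.465 326 -0.275 -0.255 0.03
0.48 307 -0.275 -0.255 0.03
0.495 287 -0.275 -0.255 0.03
0.51 291 -0.275 -0.255 0.03
0.525 272 -0.275 -0.255 0.031
0.54 273 -0.275 -0.255 0.03
0.555 1474 -0.364 -0.213 0.036
0.57 1750 -0.366 -0.213 0.036
0.585 356 -0.318 -0.213 0.036
xmin/max 0.34517522543598245 0.5841265242794687
[ 0.491  -0.2628  0.0333] 0.9
tcp [ 0.5001 -0.2189  0.2288] delta units [-0.053 -0.321  0.192] spin -0.0 ft [-0.4  1.3  0.7]
```

View pics/w2.png

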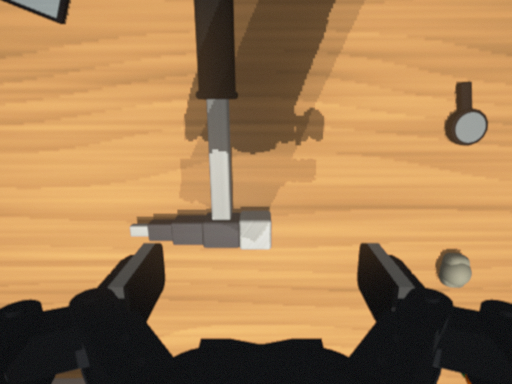

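The wrist view shows the shaft at columns 210-230 running toward the viewer, the head at row 228 and the grip end at row 97. The open jaws sit to its right, lens and stone well clear. The shaft axis is y≈-0.265, and the head's end and offsets put the balance at x≈0.508.

carry_out --pt "-0.053 -0.307 0 0 1" --pt "-0.053 -0.307 0.4 0 1" --pt "-0.053 -0.307 0.7 0 1" --pt "-0.053 -0.307 0.9 0 1" --pt "-0.053 -0.307 0.9 0 1"

```text
clock: 9.28
position: [0.5068, -0.2638, 0.0922]
ee_rot: [-0.0, 1.0, 0.001, -0.002]
ft_force: [0.2, -0.3, 1.1]
grip_width: 0.994
grasp_force: 0.0
```

```bash
python3 - <<'E'
from h import *
for n in ("wrist","top","side"):
    p=camera(n); C=cloud(p)
    P=C[(C[...,2]>.02)&(C[...,2]<.045)&(C[...,1]>-.38)&(C[...,1]<-.2)&(C[...,0]>.28)&(C[...,0]<.62)]
    hd=P[(P[:,1]<-.30)|(P[:,1]>-.235)]; g=P[(abs(P[:,1]+.265)<.017)&(abs(P[:,1]+.265)>.0135)&(P[:,0]<.5)]
    if len(hd): print(n,"head x",np.percentile(hd[:,0],[2,50,98]).round(4))
    if len(g): print(" grip x",np.percentile(g[:,0],[1,99]).round(4), "xmin",P[:,0].min().round(4))
delta((.508,-.265,.025),90)
E
```

```text
wrist head x [0.5506 0.5641 0.5815]
 grip x [0.3891 0.4296] xmin 0.388
top head x [0.5501 0.5672 0.5831]
 grip x [0.3094 0.3416] xmin 0.3054
side head x [0.5493 0.5652 0.5793]
 grip x [0.3077 0.4263] xmin 0.3041
tcp [ 0.5085 -0.266   0.0958] delta units [0.005 0.007 0.472] spin -0.001 ft [ 0.5  0.3 -0.1]
```

carry_out --pt "0 0 0.2 0 1" --pt "0 0 0.35 0 1" --pt "0 0 0.43 0 1" --pt "0 0 0.465 0 1" --pt "0 0 0.465 0 1" --pt "0 0 0.465 0 1" --force 90

```text
clock: 10.18
position: [0.5078, -0.2669, 0.0253]
ee_rot: [0.001, 1.0, -0.0, 0.001]
ft_force: [0.6, -0.7, -0.6]
grip_width: 1.005
grasp_force: 0.0
```

carry_out --pt "0 0 0 0 0" --pt "0 0 0 0 -0.3" --pt "0 0 0 0 -1" --pt "0 0 0 0 -1" --pt "0 0 0 0 -1" --pt "0 0 0 0 -1" --pt "0 0 0 0 -1" --pt "0 0 0 0 -1" --pt "0 0 0 0 -1" --pt "0 0 0 0 -1"

```text
clock: 11.42
position: [0.5075, -0.2666, 0.0248]
ee_rot: [0.001, 1.0, 0.0, 0.0]
ft_force: [-1.3, 1.9, 6.0]
grip_width: 0.218
grasp_force: 89.3
```

carry_out --pt "0 0 -0.03 0 -1" --pt "0 0 -0.08 0 -1" --pt "0 0 -0.15 0 -1" --pt "0 0 -0.25 0 -1" --pt "0 0 -0.35 0 -1" --pt "0 0 -0.4 0 -1" --pt "0 0 -0.4 0 -1" --pt "0 0 -0.4 0 -1"

```text
clock: 12.42
position: [0.507, -0.2664, 0.0841]
ee_rot: [0.001, 1.0, 0.0, -0.0]
ft_force: [0.9, -0.0, -7.0]
grip_width: 0.216
grasp_force: 88.2
```

```bash
cat >> h.py <<'E'
def level(n="side"):
    o=manip.get_obs(); R=tool(o); p=camera(n); C=cloud(p); L=(C-o["position"])@R  # tool frame; hammer along -x tool
    m=(abs(L[...,0])<.22)&(abs(L[...,1])<.013)&(L[...,2]>-.025)&(L[...,2]<.04)
    P=C[m]; l=L[m]
    for lo,hi in [(-.2,-.1),(-.1,-.05),(-.05,-.02),(.02,.07),(.09,.15),(.15,.22)]:
        s=(l[:,0]>lo)&(l[:,0]<hi)
        if s.sum()>8: print(n,(lo,hi),s.sum(),"y",np.median(l[s,1]).round(4),"top z",np.percentile(P[s,2],90).round(4))
    return p
E
python3 - <<'E'
from h import *
o=manip.get_obs(); print({k:np.round(o[k],2) for k in("position","ft_force","torque","grip_width","grasp_force")})
level("side"); level("top"); save(camera("side"),"s3.png")
E
```

```text
{'position': array([ 0.51, -0.27,  0.08]), 'ft_force': array([ 0.91, -0.05, -7.05]), 'torque': array([0.01, 0.08, 0.05]), 'grip_width': np.float64(0.22), 'grasp_force': np.float64(88.19)}
side (-0.1, -0.05) 58 y -0.0001 top z 0.0958
side (-0.05, -0.02) 105 y -0.0072 top z 0.0933
side (0.02, 0.07) 175 y -0.0075 top z 0.0892
side (0.09, 0.15) 162 y -0.0018 top z 0.0955
side (0.15, 0.22) 147 y -0.0012 top z 0.0952
top (-0.1, -0.05) 19 y 0.0092 top z 0.0952
top (0.15, 0.22) 80 y -0.0029 top z 0.0968
```

View pics/s3.png

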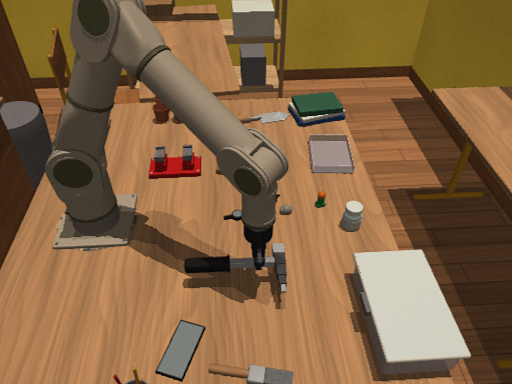

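The hammer is lifted and level: the grip and head tops both read about 95 mm, and the load is about 7 N. Next I carry it to the cradle.

carry_out --pt "0 0 -0.1 0 -1" --pt "0 0 -0.3 0 -1" --pt "0 0.05 -0.5 0 -1" --pt "0 0.15 -0.7 0 -1" --pt "0 0.3 -0.75 0 -1" --pt "0 0.5 -0.75 0 -1" --pt "0 0.7 -0.75 0 -1" --pt "0 0.9 -0.75 0 -1" --pt "0 1 -0.75 0 -1"

```text
clock: 13.7
position: [0.5077, -0.1152, 0.1978]
ee_rot: [0.0, 1.0, 0.0, 0.0]
ft_force: [-0.1, -0.3, -8.0]
grip_width: 0.211
grasp_force: 88.7
```

carry_out --pt "0 0.2 0 0 -1" --pt "0 0.4 0 0 -1" --pt "0 0.6 0 0 -1" --pt "0 0.8 0 0 -1" --pt "0 1 0 0 -1"

```text
clock: 14.32
position: [0.5081, 0.0333, 0.1976]
ee_rot: [0.002, 1.0, -0.0, 0.0]
ft_force: [0.6, -0.2, -6.8]
grip_width: 0.22
grasp_force: 88.7
```

carry_out --pt "0 0.2 0 0.05 -1" --pt "0 0.4 0 0.12 -1" --pt "0 0.6 0 0.2 -1" --pt "0 0.8 0 0.28 -1" --pt "0 0.92 0 0.35 -1" --pt "0 1 0 0.41 -1" --pt "0 1 0 0.433 -1" --pt "0 1 0 0.433 -1"

```text
clock: 15.32
position: [0.5086, 0.1821, 0.1972]
ee_rot: [0.115, 0.993, -0.0, 0.0]
ft_force: [0.2, -0.4, -6.2]
grip_width: 0.216
grasp_force: 88.7
```

```bash
python3 - <<'E'
from h import *
delta((.491,.242,.145),77.2)
E
```

```text
tcp [0.5086 0.1821 0.1972] delta units [0.205 0.362 0.348] spin -0.012 ft [ 0.2 -0.4 -6.2]
```

carry_out --pt "0.06 0.1 0 0 -1" --pt "0.13 0.22 0 -0.01 -1" --pt "0.19 0.32 0.05 -0.01 -1" --pt "0.205 0.362 0.15 -0.01 -1" --pt "0.205 0.362 0.25 -0.01 -1" --pt "0.205 0.362 0.32 -0.01 -1" --pt "0.205 0.362 0.348 -0.01 -1" --pt "0.205 0.362 0.348 -0.01 -1" --pt "0.205 0.362 0.348 -0.01 -1" --pt "0.205 0.362 0.348 -0.01 -1"

```text
clock: 16.58
position: [0.4908, 0.2433, 0.1453]
ee_rot: [0.112, 0.994, 0.0, 0.0]
ft_force: [0.5, -0.7, -6.7]
grip_width: 0.214
grasp_force: 88.9
```

```bash
python3 - <<'E'
from h import *
delta((.491,.242,.145),77.2)
ps=[level("side"),level("top"),level("wrist")]
for p,n in zip(ps,("side","top","wrist")):
    C=cloud(p)
    s=(np.hypot(C[...,0]-.491,C[...,1]-.242)<.12)&(C[...,2]>.013)&(C[...,2]<.025); P=C[s]
    q=cv2.minAreaRect((P[:,:2]*1000).astype(np.float32)); print(n,"base",np.round(q[0],1),np.round(q[1],1),round(q[2],1))
    # hammer head far edge / grip end along the cradle direction
    u=np.array([np.cos(np.radians(-12.8)),np.sin(np.radians(-12.8))]); v=np.array([-u[1],u[0]])
    h=(C[...,2]>.118)&(C[...,2]<.17)&(np.hypot(C[...,0]-.491,C[...,1]-.242)<.25); P=C[h]
    a=(P[:,:2]-[.4915,.2415])@u; b=(P[:,:2]-[.4915,.2415])@v
    hd=(abs(b)>.035)&(a>.03)&(a<.1)
    if hd.sum()>5: print(n,"head along",np.percentile(a[hd],[2,98]).round(4),"across",b[hd].min().round(4),b[hd].max().round(4))
    if (a<-.15).any(): print(n,"tail",a.min().round(4),"across med",np.median(b[a<-.13]).round(4))
f=np.hstack([ps[0]["img"][60:300,120:400],ps[1]["img"][100:340,90:370]]); cv2.imwrite("pics/fin.png",f[:,:,::-1])
E
```

```text
tcp [0.4908 0.2433 0.1453] delta units [-0.003 -0.008  0.002] spin -0.0 ft [ 0.5 -0.7 -6.7]
side (-0.1, -0.05) 33 y 0.0029 top z 0.1563
side (-0.05, -0.02) 50 y -0.0082 top z 0.1528
side (0.02, 0.07) 90 y -0.0077 top z 0.1494
side (0.09, 0.15) 78 y -0.0044 top z 0.1566
side (0.15, 0.22) 59 y -0.0033 top z 0.157
top (-0.1, -0.05) 29 y -0.0046 top z 0.1562
top (0.15, 0.22) 89 y 0.0017 top z 0.1566
wrist (-0.05, -0.02) 1091 y -0.0001 top z 0.149
wrist (0.02, 0.07) 7095 y -0.0001 top z 0.1491
wrist (0.09, 0.15) 2652 y -0.0001 top z 0.155
side base [489.4 240.8] [108.2 189.2] 77.2
side head along [0.0442 0.0742] across -0.104 0.0545
side tail -0.2035 across med -0.0131
top base [533.6 196.4] [153.8  71.1] 21.8
top head along [0.0469 0.0709] across -0.1024 -0.0354
top tail -0.2024 across med 0.0017
wrist base [478.2 246.7] [100.3 161.2] 77.5
wrist head along [0.0415 0.0498] across -0.0721 0.0504
```

View pics/fin.png

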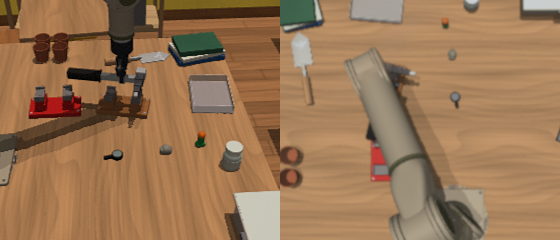

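The last view shows the hammer level and lying along the cradle, head toward +x. Head and tail distances (+42 to +75 mm, -203 mm) put its balance point over the cradle's middle, and nothing else has moved.

```bash
python3 -c "
from h import *
print(ticket.hand_in())"
```

```text
the job is handed in; nothing more can be done
None
```

I pressed both saddles fully home, then picked up the hammer by its balance point. It is now held still and level along the cradle with its balance point over the middle, the shaft's underside about 65 mm and its axis about 76 mm above the saddle pads, and the job is handed in.

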